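Fit the T-handle to the topping bin's lid

ROBOT

A 6-joint arm with a two-finger parallel gripper is mounted at the origin on a cart in front of the work surface, level with it; the furniture and walls round the work are solid. World frame = base frame: x ahead of the robot, y to its left, z up, the work surface at z = 0. Lengths are in m, angles in rad, forces in N, time in s.
With the tool pointing down it reaches from about 0.35 to 0.775 m from the base axis. Payload 7.3 kg.
Tool frame: the origin (TCP) lies on the centre line of the jaws, within the pads' length; the fingertips stand 25 mm ahead of it and the grasp point (between the pads) lies 6 mm ahead of it; z points along the fingers, y is the line along which they close (so a half turn about z gives the same grasp; the last joint's range is limited). The gripper opens to 92 mm and grips with 3 to 60 N. Pads are 19 mm wide; open, the fingers measure 130 mm over their backs; the gripper's body (75 mm by 190 mm) begins 47 mm behind the grasp point.
Start: joints at [-0.146, 0.342, 1.524, -0, 1.275, -0.146], TCP at [0.525, 0, 0.252] pointing down, gripper open.
Joint ranges: [-2.53, 2.53], [-0.77, 2.02], [0.04, 2.7], [-1, 4.14], [0.28, 2.66], [-3.11, 3.11]. Speed limits (rad/s): [2.57, 2.57, 3.14, 3.14, 3.14, 3.14].

INTERFACE

Orientations are given as [roll, pitch, yaw] about the fixed x, y, z axes, in that order (R = Rz(yaw) Ry(pitch) Rx(roll)).
In Python, from cell import status, read_camera, camera_info, ticket, models gives the robot as it stands.
- The arm moves only by the tool send_rows, never from a script. Its argument "plan" is a list of rows, each an object with "offset": the shift along the tool's x, y, z in mm, a list of three; "yaw": the turn about the tool's z in rad. In form: [{"offset": [dx, dy, dz], "yaw": yaw}, ...]. A call has 1 to 20 rows; each row shifts and turns the commanded pose from where the row before left it, along the tool's axes as they then stand; what a row does not reach is not made up. A row lasts 1/10 s, in which the tool goes at most 50 mm and 8.59 degrees, less where a joint would pass 70% of its speed; a pose out of reach is approached as far as the arm can. A call is refused whole if a number of a shift passes 50 or a number of a turn 0.15, either way. A call with a gripper value outside its range is refused whole. "hand" is the closure, from 0 (fully open) to 1 (shut), set as the call begins (left out, the last holds). The fingers move at their own pace and stop on an object; "squeeze" is the grip in N (left out, the last holds). Time passes only in rows, so rows that do not move let the fingers close. It gives the time, the measured TCP pose, the force, the opening and the grip force at its end, in the units of the state.
- status.observe(): the state, without advancing time (a new reading comes with each control period).
- read_camera(name): name is "scene" or "side" or "wrist"; returns the picture (420x560x3 uint8, red, green, blue); there is no depth.
- camera_info(name): a dict with "vfov" (degrees; the focal length in pixels is half the picture's height over the tangent of half this angle, whatever the lens; pixels are square), "cx", "cy" (the principal point, pixels), "origin" and "attitude" of the camera in the world. Camera axes: x right, y down, z forward; pixel columns grow to the right and rows downward; lengths in m; the calibration is good to about 2 mm. A picture is of the moment at which its call begins: read the wrist's pose just before it. camera_info takes no time and is no camera call; for the wrist camera it gives the pose at the moment of the call.
- ticket.hand_in(): hands the job in; it is judged then, once.
Trained networks look in the newest picture that a camera, given by its name, has taken for a name from the list of things; names that differ only in an ending like _2 or _b are one class to them, and where a whole thing is asked for, a point or a joint stands for the part that bears it (a point fixed in the world has none). Each returns a list of dicts, best first, with "conf" (0 to 1); they miss things now and then, are a little off and sometimes report something else, mostly with a low value. They report only what shows in the picture. A call takes as long as a camera call. They do not tell look-alikes from the thing itself.
- models.regions_of(camera, label): "mask" (420x560 bool, what is visible of it) and "extent" ([left, top, right, bottom] in pixels, round what is visible of it).
The state is a dict: "time": time; "qpos": joint angles; "qvel": joint speeds; "joint_efforts": joint torques, N m; "tool_pos": TCP position; "tool_rot": TCP orientation; "contact_force": force on the tool from outside, world axes, zero at the start; "torque": the same for the moment, N m; "opening": finger opening in m; "grip_force": force on a finger pad.
Only numpy, scipy, OpenCV 4.12 (cv2) and the standard library are available. Lean on these libraries where they do the work, as an engineer would, in place of code of your own. Each camera call takes 0.05 s, during which the arm holds its last target. There are 200 camera calls.

TASK

Take the T-handle out of its rest and pass its crossbar down through the straight slot in the topping bin's lid (not the bin with the round hole). Then turn it a quarter turn, either way, so that the crossbar lies across the slot under the lid and holds, and leave it standing upright with its collar resting on the lid.

Things in the scene. Friction and masses are not known exactly. Their poses are not given: they have to be found in the camera images.
- t_handle: Loose upright T-handle, about 120 g. Origin: centre of the underside of its steel collar (diameter 50 mm, 5 thick), z up. Above it a black grip bar, 50 mm long in x, 16 in y, z = 5 to 45 mm: pinch it across y. Below, a shank (diameter 12) to z = -24 and a steel crossbar 56 mm long in x (parallel to the grip), 10 in y. It hangs by its collar in a white rest 50 mm high, in the gap between two cheeks.
- crossbar (a point): Centre of the T-handle's crossbar (10 mm high), 29 mm below the handle's origin, so its lower face is 34 mm below the origin.
- slot (a point): Centre of the slot, level with the lid's upper face, 80 mm above the worktop; axes as slot_bin. The slot is 72 mm long in x, 28 wide in y, through the flat 5 mm lid; the bin is hollow below, with room for the crossbar to turn. With the collar on the lid the handle's origin is level with this point and the crossbar's top is 19 mm below the lid's underside.
- slot_bin: Fixed plain metal bin with the slotted flat lid, 104 (x) by 94 (y) by 80 mm high. Origin: centre of its underside on the worktop; x along the slot, y across it, z up. A like bin whose lid has a round 40 mm hole is not to be used. The two bins and the rest stand side by side in any order; a microwave stands to their right, behind x = 0.45 m: swing in before it.
Not all that is in view belongs to the job. Leave any pink or red look-alike of the t_handle alone.

How it is judged:
By the outcome, as a careful person would: the job done as asked, in the order asked, and still so for the second after the job is handed in, with the robot touching nothing.
It also fails if it takes over 40 s, if anything falls off the work surface, if the arm or the gripper's body presses on something with over 40 N, if the wrist force passes 120 N, or if a joint passes its speed limit or range.

## Working session

There is one attempt and no reset: what is moved stays moved. The work goes in short steps, Python scripts to look and compute and a tool call to move; the robot and the scene stay as the last step left them, time stands still between calls to the robot, and variables do not carry over. Pictures are saved under pics/ and viewed, at most 10 in all, crops included, and the job is handed in when it is done.

Besides the shell and the picture viewer there is one more tool, called as name([rows], argument=value, ...), one row to a line, values as JSON. send_rows: Moves the arm, as the interface text tells. Its arguments: {"type":"object","properties":{"plan":{"type":"array"},"hand":{"type":"number"},"squeeze":{"type":"number"}},"required":["plan"]}

```bash
mkdir -p pics
cat > h.py <<'E'
import numpy as np, cv2
from cell import status, read_camera, camera_info, ticket, models
def snap(n,f):
    im=read_camera(n); cv2.imwrite('pics/'+f,im[:,:,::-1]); return im
E
python3 - <<'E'
from h import *
for c in ['scene','side','wrist']:
    i=camera_info(c); print(c,i); im=snap(c,f'{c}0.png')
    for l in ['t_handle','slot_bin']:
        for r in models.regions_of(c,l): print(l,round(r['conf'],2),r['extent'])
a=[cv2.imread(f'pics/{c}0.png') for c in ['scene','side']]
print(status.observe())
E
```

```text
scene {'vfov': 42.570216114959216, 'cx': 286.37050476784043, 'cy': 218.2380105386086, 'origin': array([-0.43272113, -1.1291216 ,  0.83922151]), 'attitude': array([-2.09158204,  0.01448379, -0.71597437])}
t_handle 0.84 [367.8, 284.4, 393.3, 317.9]
t_handle 0.82 [329.0, 279.4, 354.3, 316.2]
t_handle 0.59 [315.0, 214.4, 331.3, 246.2]
slot_bin 0.68 [256.7, 178.9, 301.8, 219.2]
slot_bin 0.26 [311.7, 214.5, 332.0, 249.1]
side {'vfov': 48.099453902387886, 'cx': 278.4225935298957, 'cy': 212.10039577631855, 'origin': array([-0.70853456, -0.31890639,  0.77050472]), 'attitude': array([-2.11458963, -0.00959444, -1.3907023 ])}
t_handle 0.78 [380.7, 241.6, 405.8, 269.3]
t_handle 0.74 [403.6, 233.8, 426.6, 254.9]
t_handle 0.57 [305.9, 193.3, 321.3, 226.6]
slot_bin 0.78 [212.6, 181.3, 257.8, 218.7]
wrist {'vfov': 65.94878938379168, 'cx': 275.22675251779407, 'cy': 209.90174591394472, 'origin': array([0.52459471, 0.08557816, 0.38679241]), 'attitude': array([ 2.82770006e+00,  8.82828850e-04, -1.81682791e-04])}
t_handle 0.96 [222.8, 334.3, 266.5, 374.2]
slot_bin 0.59 [241.1, 97.1, 354.8, 201.7]
{'time': 0.45, 'qpos': array([-1.46018247e-01,  3.42050671e-01,  1.52417897e+00,  1.23258620e-05,
        1.27540596e+00, -1.46022843e-01]), 'qvel': array([-0.00041662, -0.00175176, -0.00035529, -0.0004911 , -0.00077984,
        0.00180987]), 'joint_efforts': array([-4.39627684e-04, -4.30755866e+01, -2.44257224e+01,  7.17463740e-02,
        4.94722766e-02,  5.97338627e-06]), 'tool_pos': array([5.24981867e-01, 1.88390774e-05, 2.51686579e-01]), 'tool_rot': array([-3.14155188e+00, -1.79148244e-05,  1.57079733e+00]), 'contact_force': array([-0.35349403, -0.82218442, -0.50759456]), 'torque': array([-0.05933469,  0.00496806,  0.022133  ]), 'grip_force': 0.0, 'opening': 0.09193107219836011}
```

View pics/scene0.png

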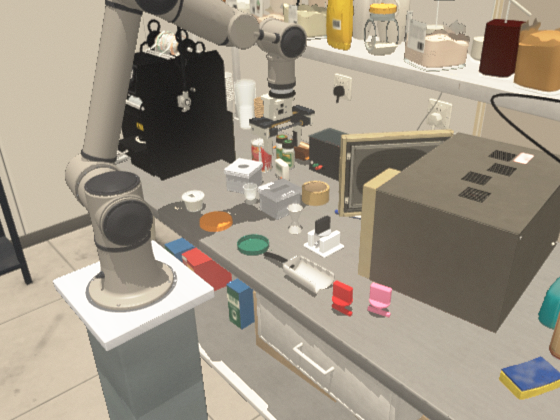

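View pics/wrist0.png

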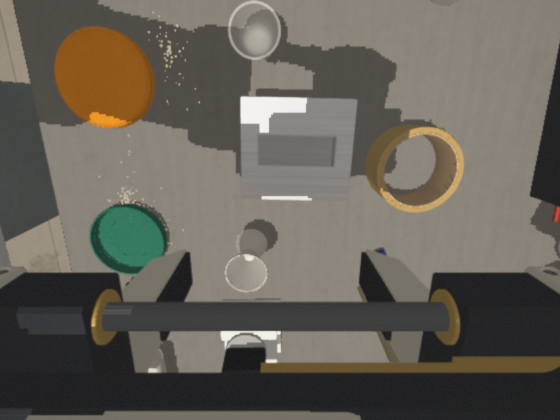

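The wrist view shows the slot bin at about (297,150) with the slot at (296,151). The rest with the handle is at (250,350), half hidden by the gripper. In the scene view the dark handle is at (322,228), and the red and pink look-alikes are at (343,297) and (380,300). The other bin is at (243,175).

```bash
cat >> h.py <<'E'
from scipy.spatial.transform import Rotation as Ro
def ray(i,u,v):
    f=210/np.tan(np.radians(i['vfov'])/2)
    d=Ro.from_euler('xyz',i['attitude']).as_matrix()@np.array([(u-i['cx'])/f,(v-i['cy'])/f,1]); return np.array(i['origin']),d
def atz(i,u,v,z):
    o,d=ray(i,u,v); return o+d*(z-o[2])/d[2]
def proj(i,p):
    f=210/np.tan(np.radians(i['vfov'])/2)
    q=Ro.from_euler('xyz',i['attitude']).as_matrix().T@(np.array(p)-i['origin']); return np.array([i['cx']+f*q[0]/q[2],i['cy']+f*q[1]/q[2]])
E
python3 - <<'E'
from h import *
w=camera_info('wrist')
for p in [(241,97),(355,97),(352,201),(241,199),(259,137),(334,137),(334,167),(258,166)]: print(p,atz(w,*p,.08).round(4))
print('handle rough',atz(w,245,365,.095), atz(camera_info('scene'),322,226,.075),atz(camera_info('side'),313,205,.075))
print('mw front', atz(camera_info('scene'),372,278,0))
ims=[]
for c,x,y in [('scene',240,140),('side',190,150)]:
    a=cv2.imread(f'pics/{c}0.png')[y:y+130,x:x+180]; ims.append(cv2.resize(a,None,fx=2.2,fy=2.2,interpolation=cv2.INTER_CUBIC))
b=cv2.resize(cv2.imread('pics/wrist0.png')[85:385,200:380],None,fx=2,fy=2,interpolation=cv2.INTER_CUBIC)
v=np.vstack(ims); v=np.vstack([v,np.zeros((600-v.shape[0],v.shape[1],3),np.uint8)]) if v.shape[0]<600 else v[:600]
cv2.imwrite('pics/c1.png',np.hstack([v,b]))
E
```

```text
(241, 97) [0.4938 0.0922 0.08  ]
(355, 97) [0.5959 0.0922 0.08  ]
(352, 201) [ 0.6003 -0.0048  0.08  ]
(241, 199) [ 0.4907 -0.0028  0.08  ]
(259, 137) [0.5094 0.0571 0.08  ]
(334, 137) [0.5791 0.0571 0.08  ]
(334, 167) [0.5806 0.029  0.08  ]
(258, 166) [0.508 0.03  0.08 ]
handle rough [ 0.4904831  -0.19236729  0.095     ] [ 0.47803083 -0.21601784  0.075     ] [ 0.48383889 -0.21172194  0.075     ]
mw front [ 0.47762853 -0.40503855  0.        ]
```

View pics/c1.png

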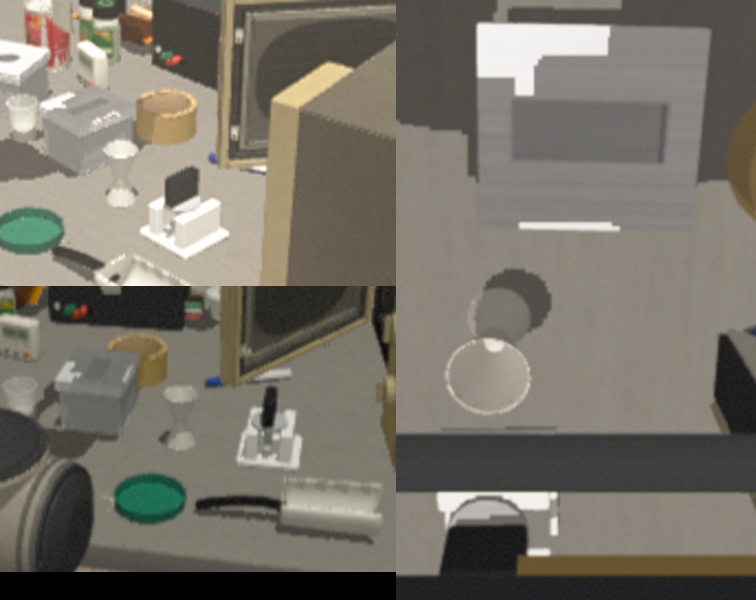

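Run:
```python
from h import *
s=camera_info('scene')
for p in [(342,215),(366,212),(364,283),(400,172),(390,185)]: print(p,atz(s,*p,0).round(3))
d=camera_info('side')
for p in [(298,192),(365,155)]: print(p,atz(d,*p,0).round(3))
```

```text
(342, 215) [ 0.661 -0.12   0.   ]
(366, 212) [ 0.732 -0.158  0.   ]
(364, 283) [ 0.446 -0.406  0.   ]
(400, 172) [ 1.048 -0.041  0.   ]
(390, 185) [ 0.938 -0.086  0.   ]
(298, 192) [ 0.69 -0.14  0.  ]
(365, 155) [ 1.045 -0.357 -0.   ]
```

send_rows([
  {"offset":[0,-35,0],"yaw":0},
  {"offset":[0,-35,0],"yaw":0},
  {"offset":[0,-35,0],"yaw":0},
  {"offset":[0,0,0],"yaw":-0.143},
  {"offset":[0,0,0],"yaw":-0.143},
  {"offset":[0,0,0],"yaw":-0.143},
  {"offset":[0,0,0],"yaw":-0.143},
  {"offset":[0,0,0],"yaw":-0.143},
  {"offset":[0,0,0],"yaw":-0.143},
  {"offset":[0,0,0],"yaw":-0.143},
  {"offset":[0,0,0],"yaw":-0.143},
  {"offset":[0,0,0],"yaw":-0.143},
  {"offset":[0,0,0],"yaw":-0.143},
  {"offset":[0,0,0],"yaw":-0.141},
])

```text
time: 1.85
tool_pos: [0.42, 0.0, 0.2518]
tool_rot: [-3.142, 0.0, -3.136]
contact_force: [0.2, -0.1, 1.1]
opening: 0.0919
grip_force: 0.0
```

send_rows([
  {"offset":[0,-43,0],"yaw":0},
  {"offset":[0,-43,0],"yaw":0},
  {"offset":[0,-43,0],"yaw":0},
  {"offset":[0,-43,0],"yaw":0},
  {"offset":[0,-41,0],"yaw":0},
  {"offset":[0,0,0],"yaw":0},
  {"offset":[0,0,0],"yaw":0},
])

```text
time: 2.55
tool_pos: [0.4197, -0.2133, 0.2515]
tool_rot: [3.141, -0.0, 3.14]
contact_force: [0.1, 0.7, -0.2]
opening: 0.0915
grip_force: 0.0
```

Run:
```python
from h import *
s=status.observe(); print(s['tool_pos'],s['tool_rot'],s['qpos'])
w=camera_info('wrist'); print(w['origin'],w['attitude']); snap('wrist','w2.png')
for r in models.regions_of('wrist','t_handle'):
    e=r['extent'];print(r['conf'],e)
    c=max(cv2.findContours(r['mask'].astype(np.uint8),0,2)[0],key=cv2.contourArea); print(cv2.minAreaRect(c))
```

```text
[ 0.41973731 -0.21333254  0.25145873] [ 3.14078462e+00 -4.53525996e-04  3.13961599e+00] [-6.33454190e-01  2.43541048e-01  1.66489872e+00  4.07361154e-04
  1.23399599e+00 -2.20240846e+00]
[ 0.33506846 -0.21208377  0.38676263] [ 2.82775763e+00 -1.58970106e-03  1.56866083e+00]
0.94 [260.1, 213.4, 302.1, 288.1]
((278.67230224609375, 249.07723999023438), (43.95777893066406, 67.7459487915039), 24.145544052124023)
0.84 [0.0, 66.5, 96.7, 119.0]
((46.2656135559082, 93.42913818359375), (92.2929916381836, 48.92908477783203), 16.821407318115234)
0.82 [0.0, 136.1, 43.0, 179.1]
((23.5, 154.0), (46.0, 47.0), 90.0)
```

View pics/w2.png

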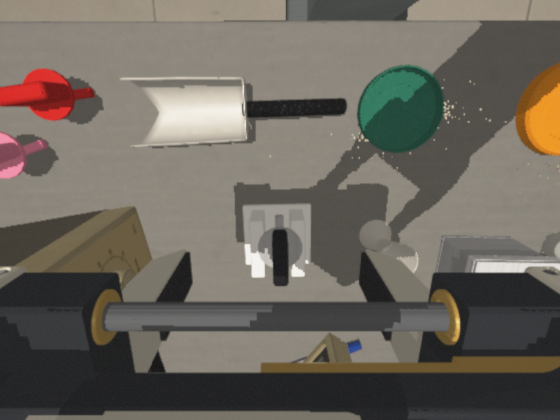

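Run:
```python
from h import *
w=camera_info('wrist')
im=cv2.imread('pics/w2.png')
cv2.imwrite('pics/c2.png',cv2.resize(im[190:300,225:335],None,fx=5,fy=5,interpolation=cv2.INTER_CUBIC))
g=im.max(axis=2)
for v in range(222,292,4):
    x=np.where(g[v,262:300]<55)[0]+262
    if len(x): print(v,x.min(),x.max(),np.round([atz(w,x.min()-.5,v,.095)[:2],atz(w,x.max()+.5,v,.095)[:2]],4).tolist())
```

```text
230 274 284 [[0.4505, -0.2121], [0.4505, -0.2015]]
234 273 286 [[0.4547, -0.2131], [0.4547, -0.1995]]
238 273 286 [[0.4589, -0.2131], [0.4589, -0.1994]]
242 272 286 [[0.4631, -0.2141], [0.4631, -0.1994]]
246 273 287 [[0.4674, -0.2131], [0.4674, -0.1984]]
250 273 287 [[0.4717, -0.2131], [0.4717, -0.1983]]
254 273 287 [[0.4761, -0.2131], [0.4761, -0.1982]]
258 273 287 [[0.4805, -0.2131], [0.4805, -0.1982]]
262 274 287 [[0.4849, -0.2121], [0.4849, -0.1981]]
266 274 287 [[0.4893, -0.2122], [0.4893, -0.1981]]
270 274 287 [[0.4938, -0.2122], [0.4938, -0.198]]
274 274 287 [[0.4984, -0.2122], [0.4984, -0.198]]
278 274 287 [[0.5029, -0.2122], [0.503, -0.1979]]
282 274 287 [[0.5076, -0.2122], [0.5076, -0.1979]]
```

View pics/c2.png

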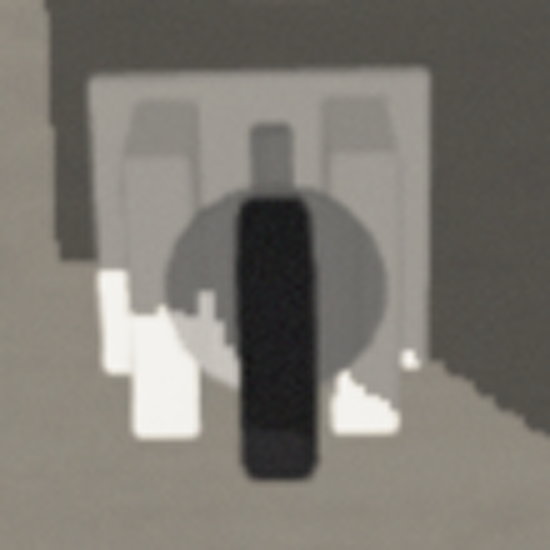

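The close view shows the grip along world x, columns 272–288 and rows 230–286. That puts the handle at (0.487, -0.205), and the collar circle at (280,247) agrees. I'll check the glass's clearance and go above the handle with the fingers partly closed.

send_rows([
  {"offset":[-23,4,0],"yaw":0},
  {"offset":[-22,4,0],"yaw":0},
  {"offset":[-22,0,0],"yaw":0},
  {"offset":[0,0,25],"yaw":0},
  {"offset":[0,0,25],"yaw":0},
  {"offset":[0,0,0],"yaw":0},
], hand=0.52)

```text
time: 3.25
tool_pos: [0.4857, -0.2023, 0.199]
tool_rot: [3.138, -0.005, -3.139]
contact_force: [-0.4, 0.8, -0.2]
opening: 0.0486
grip_force: 0.0
```

Run:
```python
from h import *
s=status.observe(); print(s['tool_pos'],s['tool_rot'],s['opening'])
from scipy.optimize import least_squares
def mk(o,a,vf=65.94878938379168): return dict(origin=np.array(o),attitude=np.array(a),vfov=vf,cx=275.2268,cy=209.9017)
A=mk([0.52459471,0.08557816,0.38679241],[2.8277,.00088,-.00018]);B=mk([0.33506846,-0.21208377,0.38676263],[2.82775763,-.00159,1.56866])
f=lambda p:np.r_[proj(A,p)-[246,272],proj(B,p)-[400,262]]
r=least_squares(f,[.47,-.1,.08]);print('rim',r.x,r.fun)
```

```text
[ 0.48572671 -0.20233875  0.1990169 ] [ 3.13803718 -0.00547338 -3.13901267] 0.04859504482582192
rim [ 0.49261563 -0.08181931  0.08174917] [-0.77031048 -0.52482642 -0.48431687  0.78523494]
```

send_rows([
  {"offset":[0,0,25],"yaw":0},
  {"offset":[0,0,25],"yaw":0},
  {"offset":[0,0,25],"yaw":0},
  {"offset":[0,0,20],"yaw":0},
  {"offset":[0,0,12],"yaw":0},
  {"offset":[0,0,6],"yaw":0},
  {"offset":[0,0,0],"yaw":0},
  {"offset":[0,0,0],"yaw":0},
])

```text
time: 4.05
tool_pos: [0.4877, -0.2052, 0.0898]
tool_rot: [-3.141, 0.002, -3.141]
contact_force: [0.3, 0.7, 0.1]
opening: 0.0441
grip_force: 0.0
```

send_rows([
  {"offset":[0,0,0],"yaw":0},
  {"offset":[0,0,0],"yaw":0},
  {"offset":[0,0,0],"yaw":0},
  {"offset":[0,0,0],"yaw":0},
  {"offset":[0,0,0],"yaw":0},
  {"offset":[0,0,0],"yaw":0},
  {"offset":[0,0,0],"yaw":0},
], hand=1, squeeze=30)

```text
time: 4.75
tool_pos: [0.4872, -0.2052, 0.089]
tool_rot: [-3.141, 0.001, -3.141]
contact_force: [-0.5, -0.6, 3.1]
opening: 0.0158
grip_force: 30.0
```

send_rows([
  {"offset":[0,0,-15],"yaw":0},
  {"offset":[0,0,-25],"yaw":0},
  {"offset":[0,0,-35],"yaw":0},
  {"offset":[0,0,-35],"yaw":0},
  {"offset":[0,15,0],"yaw":0},
  {"offset":[0,30,0],"yaw":0},
  {"offset":[0,40,0],"yaw":0},
  {"offset":[0,40,0],"yaw":0},
  {"offset":[0,40,0],"yaw":0},
  {"offset":[0,40,0],"yaw":0},
  {"offset":[10,28,0],"yaw":0},
  {"offset":[20,15,0],"yaw":0},
  {"offset":[20,0,0],"yaw":0},
  {"offset":[0,0,0],"yaw":0},
  {"offset":[0,0,0],"yaw":0},
])

```text
time: 6.25
tool_pos: [0.437, 0.0433, 0.1983]
tool_rot: [3.141, -0.0, -3.141]
contact_force: [0.2, -0.1, -0.6]
opening: 0.0159
grip_force: 30.0
```

Run:
```python
from h import *
s=status.observe(); print(s['tool_pos'],s['tool_rot'],s['opening'])
w=camera_info('wrist'); print(w['origin'],w['attitude']); snap('wrist','w3.png')
print([proj(w,[x,y,.08]).round(0).tolist() for x,y in [(.508,.057),(.58,.057),(.58,.029),(.508,.029)]])
```

```text
[0.43695734 0.04327002 0.19833781] [ 3.14147801e+00 -1.35349212e-04 -3.14119199e+00] 0.015915651374396537
[0.35226115 0.04440409 0.33364921] [ 2.82740581e+00 -8.66733844e-04  1.57100425e+00]
[[289.0, 288.0], [288.0, 353.0], [259.0, 353.0], [258.0, 288.0]]
```

View pics/w3.png

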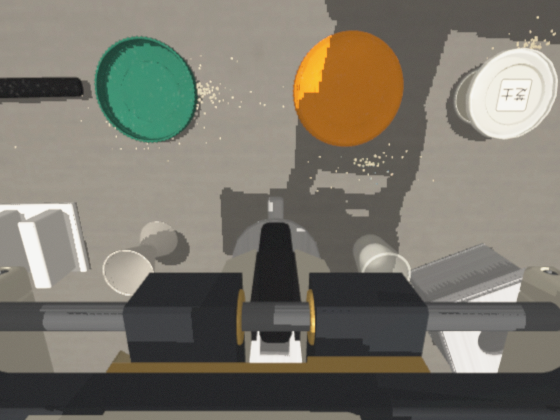

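The handle is held straight, with its grip at column ~275. The slot is hidden under the gripper, so I'll refine it from the first wrist picture.

Run:
```python
from h import *
g=cv2.cvtColor(cv2.imread('pics/wrist0.png'),cv2.COLOR_BGR2GRAY).astype(float)
print('col prof',[int(x) for x in g[128:174,275:320].mean(1)])
print('row prof',[int(x) for x in g[142:162,250:345].mean(0)])
for c in (268,325): 
    p=np.diff(cv2.GaussianBlur(g,(0,0),1)[126:176,c-5:c+5].mean(1)); print(c,p.argmin()+126.5,p.argmax()+126.5)
A=dict(origin=np.array([0.52459471,0.08557816,0.38679241]),attitude=np.array([2.8277,.00088,-.00018]),vfov=65.94878938379168,cx=275.2268,cy=209.9017)
for v in range(132,140): print(v,atz(A,297,v,.08)[:2].round(4))
for v in range(162,170): print(v,atz(A,297,v,.08)[:2].round(4))
```

```text
col prof [133, 133, 133, 133, 133, 132, 128, 120, 112, 108, 107, 107, 107, 108, 108, 109, 109, 108, 108, 108, 109, 109, 109, 109, 109, 107, 108, 108, 108, 108, 107, 106, 107, 107, 108, 107, 108, 114, 123, 130, 132, 131, 130, 130, 129, 130]
row prof [132, 133, 132, 132, 132, 132, 130, 124, 115, 108, 107, 108, 108, 107, 107, 107, 107, 107, 107, 107, 107, 108, 107, 107, 108, 108, 107, 108, 108, 107, 108, 108, 108, 108, 108, 107, 108, 108, 107, 108, 108, 108, 108, 108, 108, 108, 108, 108, 108, 108, 108, 108, 108, 108, 108, 108, 108, 108, 108, 109, 109, 108, 109, 109, 108, 109, 109, 109, 109, 109, 109, 109, 109, 110, 109, 109, 109, 109, 109, 109, 108, 104, 95, 94, 104, 119, 128, 133, 134, 134, 134, 133, 134, 134, 134]
268 132.5 164.5
325 135.5 166.5
132 [0.5444 0.0617]
133 [0.5445 0.0608]
134 [0.5445 0.0599]
135 [0.5445 0.059 ]
136 [0.5445 0.0581]
137 [0.5445 0.0572]
138 [0.5446 0.0562]
139 [0.5446 0.0553]
162 [0.545  0.0339]
163 [0.545  0.0329]
164 [0.5451 0.032 ]
165 [0.5451 0.031 ]
166 [0.5451 0.03  ]
167 [0.5451 0.0291]
168 [0.5451 0.0281]
169 [0.5452 0.0271]
```

send_rows([
  {"offset":[-20,0,0],"yaw":0.045},
  {"offset":[-30,1,0],"yaw":0},
  {"offset":[-30,0,0],"yaw":0},
  {"offset":[-20,0,0],"yaw":0},
  {"offset":[-7,0,0],"yaw":0},
  {"offset":[0,0,15],"yaw":0},
  {"offset":[0,0,15],"yaw":0},
  {"offset":[0,0,5],"yaw":0},
  {"offset":[0,0,0],"yaw":0},
  {"offset":[0,0,0],"yaw":0},
])

```text
time: 7.3
tool_pos: [0.5442, 0.04, 0.1643]
tool_rot: [3.142, 0.001, 3.097]
contact_force: [-0.1, 0.4, -1.0]
opening: 0.0159
grip_force: 30.0
```

Run:
```python
from h import *
s=status.observe(); print(s['tool_pos'],s['tool_rot'],s['opening'])
snap('wrist','w4.png');snap('scene','s4.png');snap('side','d4.png')
a=[cv2.resize(cv2.imread(f'pics/{n}4.png')[y:y+80,x:x+100],None,fx=4,fy=4,interpolation=cv2.INTER_CUBIC) for n,x,y in [('s',230,150),('d',185,145)]]
cv2.imwrite('pics/c4.png',np.hstack(a))
```

```text
[0.54416049 0.04002441 0.16425038] [3.14158507e+00 6.88603307e-04 3.09659071e+00] 0.015943238244622772
```

View pics/c4.png

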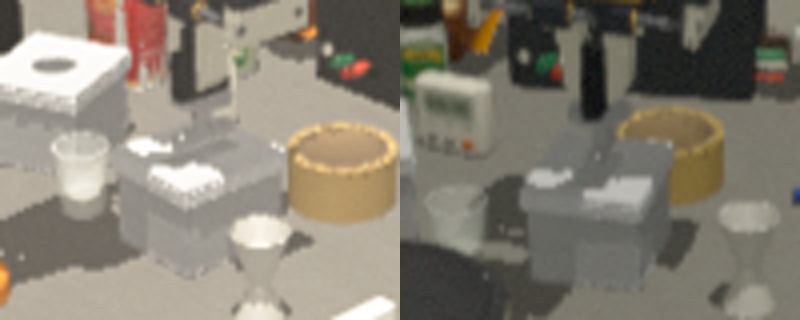

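The slot sits below the crossbar in both views. Turning first rotated the later shift, so y is 4.6 mm short; I'll correct that and go down.

send_rows([
  {"offset":[0,4.6,0],"yaw":0},
  {"offset":[0,0,0],"yaw":0},
  {"offset":[0,0,6],"yaw":0},
  {"offset":[0,0,6],"yaw":0},
  {"offset":[0,0,6],"yaw":0},
  {"offset":[0,0,6],"yaw":0},
  {"offset":[0,0,0],"yaw":0},
])

```text
time: 8.15
tool_pos: [0.5435, 0.0447, 0.1385]
tool_rot: [-3.142, -0.002, 3.097]
contact_force: [0.4, 0.6, -1.5]
opening: 0.0158
grip_force: 30.0
```

send_rows([
  {"offset":[0,0,6],"yaw":0},
  {"offset":[0,0,6],"yaw":0},
  {"offset":[0,0,4],"yaw":0},
  {"offset":[0,0,0],"yaw":0},
  {"offset":[0,0,0],"yaw":0},
])

```text
time: 8.65
tool_pos: [0.5442, 0.0447, 0.1237]
tool_rot: [3.142, 0.0, 3.097]
contact_force: [-0.3, -0.4, -1.2]
opening: 0.0157
grip_force: 30.0
```

send_rows([
  {"offset":[0,0,0],"yaw":0.1428},
  {"offset":[0,0,0],"yaw":0.1428},
  {"offset":[0,0,0],"yaw":0.1428},
  {"offset":[0,0,0],"yaw":0.1428},
  {"offset":[0,0,0],"yaw":0.1428},
  {"offset":[0,0,0],"yaw":0.1428},
  {"offset":[0,0,0],"yaw":0.1428},
  {"offset":[0,0,0],"yaw":0.1428},
  {"offset":[0,0,0],"yaw":0.1428},
  {"offset":[0,0,0],"yaw":0.1428},
  {"offset":[0,0,0],"yaw":0.1428},
  {"offset":[0,0,0],"yaw":0},
  {"offset":[0,0,2],"yaw":0},
  {"offset":[0,0,1],"yaw":0},
  {"offset":[0,0,0],"yaw":0},
  {"offset":[0,0,0],"yaw":0},
])

```text
time: 10.25
tool_pos: [0.5442, 0.0447, 0.1207]
tool_rot: [-3.142, 0.0, 1.527]
contact_force: [1.0, 0.7, -0.7]
opening: 0.0159
grip_force: 30.0
```

send_rows([
  {"offset":[0,0,1],"yaw":0},
  {"offset":[0,0,0.5],"yaw":0},
  {"offset":[0,0,0],"yaw":0},
  {"offset":[0,0,0],"yaw":0},
])

```text
time: 10.65
tool_pos: [0.5442, 0.0447, 0.1192]
tool_rot: [3.142, 0.0, 1.526]
contact_force: [0.3, -0.3, -1.2]
opening: 0.0161
grip_force: 30.0
```

send_rows([
  {"offset":[0,0,0.5],"yaw":0},
  {"offset":[0,0,0.5],"yaw":0},
  {"offset":[0,0,0],"yaw":0},
  {"offset":[0,0,0],"yaw":0},
])

```text
time: 11.05
tool_pos: [0.5442, 0.0447, 0.119]
tool_rot: [3.141, 0.0, 1.526]
contact_force: [-2.0, -0.4, 5.8]
opening: 0.0158
grip_force: 30.0
```

The collar is on the lid. Now I'll release and lift away.

send_rows([
  {"offset":[0,0,0],"yaw":0},
  {"offset":[0,0,0],"yaw":0},
  {"offset":[0,0,0],"yaw":0},
  {"offset":[0,0,0],"yaw":0},
  {"offset":[0,0,-10],"yaw":0},
  {"offset":[0,0,-20],"yaw":0},
  {"offset":[0,0,-40],"yaw":0},
  {"offset":[0,0,-40],"yaw":0},
  {"offset":[-40,0,-20],"yaw":0},
  {"offset":[-40,0,0],"yaw":0},
  {"offset":[0,0,0],"yaw":0},
  {"offset":[0,0,0],"yaw":0},
], hand=0.5)

```text
time: 12.25
tool_pos: [0.5405, -0.0358, 0.2488]
tool_rot: [3.141, -0.0, 1.524]
contact_force: [-1.1, -0.2, 0.1]
opening: 0.046
grip_force: 0.0
```

Run:
```python
from h import *
s=status.observe(); print(s['tool_pos'],s['opening'],s['contact_force'])
snap('wrist','w5.png');snap('scene','s5.png');snap('side','d5.png')
a=[cv2.resize(cv2.imread(f'pics/{n}5.png')[y:y+h,x:x+k],(400,300),interpolation=cv2.INTER_CUBIC) for n,x,y,k,h in [('s',230,140,100,75),('d',185,145,100,75),('w',180,100,240,180)]]
cv2.imwrite('pics/c5.png',np.vstack([np.hstack(a[:2]),np.hstack([a[2],a[2]*0])]))
```

```text
[ 0.54045424 -0.03580032  0.24876518] 0.045995410309113784 [-1.09092385 -0.24855929  0.08730184]
```

View pics/c5.png

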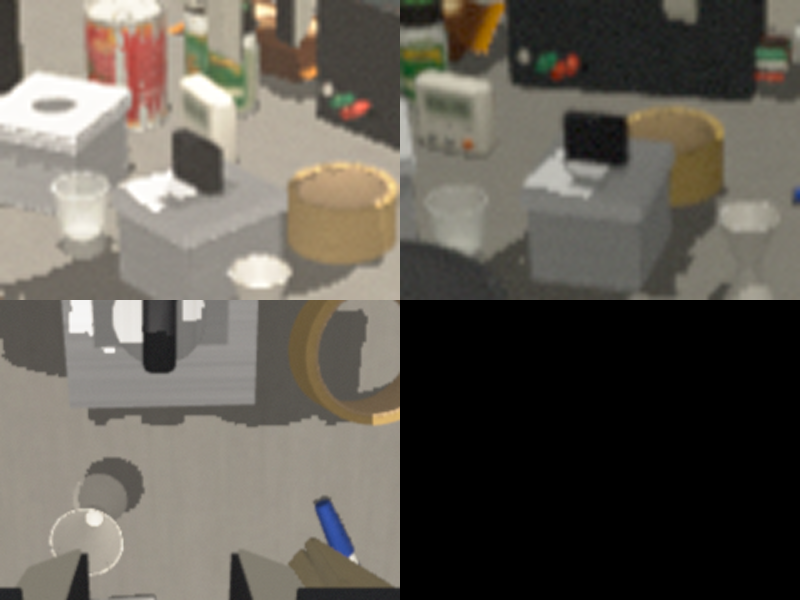

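The handle stands upright and centred, with its grip across the slot and its collar flat on the lid. The glasses and the other items are undisturbed.

```bash
python3 -c "
from cell import ticket; print(ticket.hand_in())"
```

```text
the job is handed in; nothing more can be done
None
```

The T-handle is through the slot, turned a quarter turn, and standing upright with its collar on the slotted bin's lid; I handed the job in at about 12.5 s on the robot's clock.

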